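Hold a varnish sample cell in the light gauge

TASK

Open the light gauge's shutter fully; then pick up the taller of the two glass sample cells by its two frosted faces only, never touching the polished glass, and hold it upright in the light path: midway between lamp and sensor, centred on the beam, polished ends squarely facing lamp and sensor, touching nothing else. Finish while still holding it there, steady in the gripper. Leave the shorter cell, the mug and the paint jars where they are, and do not tip the cell over.

Things in the scene. Friction and masses are not known exactly. Their poses are not given: they have to be found in the camera images.
- tall_cell: The cell to hold: a sealed upright glass block 24 mm (x) by 36 mm (y) by 70 mm tall, about 120 g, standing loose on the table. Origin at the centre of its underside, z up. Its broad sides facing +x and -x are frosted: matt whitish plates 33 mm wide, full height, outer faces 24 mm apart; grip these. The narrow ends at +y and -y, and the top, are clear polished glass; light passes along y.
- tall_cell_mid (a point): Centre of the tall cell, 35 mm above its underside: the point to bring onto the beam.
- tall_cell_glass: The clear polished glass between the tall cell's frosted plates, a fixed part of it with the same origin and axes: 18 mm (x) by 36 mm (y) by 70 mm. The gripper must not touch it.
- short_cell: A bystander cell, same 24 by 36 mm footprint and axes but only 45 mm tall. Origin at the centre of its underside. Leave it alone.
- gauge: Light gauge, fixed to the table. Origin on the table under mid-gap, z up. Base plate 100 mm (x) by 290 mm (y), 15 mm thick; grey lamp house, 90 mm in x, from y = 60 to 140 mm; grey sensor house, 80 mm in x, from y = -60 to -130 mm; both 105 mm tall. The gap between shutter blade and sensor window is 105 mm. The beam runs along the gauge's y axis at x = 0, z = 80 mm.
- beam_mid (a point): The point on the beam midway between lamp and sensor, 80 mm above the table, over the gauge's origin.
- shutter (a joint): Shutter slide in m: 0 is closed (blade before the lamp window), 0.035 is fully open at its stop. It opens along the gauge's -x (towards the robot), with about 1.5 N of friction, and stays where it is left. It may start up to 10 mm open.
- shutter_tab (a point): Top centre of the shutter's upright black tab, which stands on the lamp house and moves with the shutter. The tab is 12 mm thick (gauge x), 24 mm wide (gauge y), and reaches about 30 mm above the top of the lamp house (its top is 136 mm above the table).
- mug: White mug, 80 mm across, 95 mm tall, beyond the work; origin at the centre of its underside. Leave it alone.
- jar_big: Closed paint jar, 60 mm across, 70 mm tall, beyond the work; origin at the centre of its underside. Leave it alone.
- jar_small: Closed paint jar, 48 mm across, 55 mm tall, left of the robot; origin at the centre of its underside. Leave it alone.
Things that resemble listed ones, but are neither listed nor needed, are in the scene too. Leave any yellow look-alike of the tall_cell alone.

How it is judged:
On the way, in this order (a step that is already met when the one before it is completed fails the run):
1. the shutter is fully open while the tall cell still stands on the table (value of joint shutter above 0.03 m and height (world z) of tall_cell below 0.01 m), for 0.2 s.
2. the tall cell is lifted clear of the table in the gripper (value of joint shutter above 0.03 m and contact force between the fingers and tall_cell above 2 N and contact force between tall_cell and gauge below 0.2 N and height (world z) of tall_cell above 0.03 m), for 0.2 s.
At the end, for the whole second after the job is handed in: Shutter open over 30 mm; gripper holds the tall cell still, off table and gauge, its centre within 7 mm of the beam sideways, 10 mm in height, 15 mm of midway, its y axis within 0.14 rad of the beam, tilt under 0.14 rad; short cell moved under 15 mm, mug and jars under 20 mm (value of joint shutter above 0.03 m and contact force between the fingers and tall_cell above 2 N and contact force between tall_cell and gauge below 0.2 N and x of tall_cell_mid in the frame of gauge between -0.007 and 0.007 m and y of tall_cell_mid in the frame of gauge between -0.015 and 0.015 m and z of tall_cell_mid in the frame of gauge between 0.07 and 0.09 m and angle between the y axis of tall_cell and the y axis of gauge, either way round below 0.14 rad and angle between tall_cell's own z axis and vertical below 0.14 rad and linear speed of tall_cell below 0.02 m/s and angular speed of tall_cell below 0.2 rad/s and distance of short_cell from where it was at the start of the episode below 0.015 m and distance of each of mug, jar_big, jar_small from where it was at the start of the episode below 0.02 m); the arm keeps its last pose, push and grip.
It fails at once if the gripper touches the polished glass of the tall cell (more than 1 N) (contact force between the fingers and tall_cell_glass above 1 N).
It fails at once if the tall cell is tipped by more than 0.6 rad (angle between tall_cell's own z axis and vertical above 0.6 rad).
It fails at once if the shorter cell is moved by more than 15 mm (distance of short_cell from where it was at the start of the episode above 0.015 m).
It fails at once if the mug or a jar is moved by more than 20 mm (distance of any of mug, jar_big, jar_small from where it was at the start of the episode above 0.02 m).
It also fails if it takes over 53 s, if anything falls off the work surface, if the arm or the gripper's body presses on something with over 40 N, if the wrist force passes 120 N, or if a joint passes its speed limit or range.

ROBOT

A 7-joint arm with a two-finger parallel gripper is mounted at the origin on the work surface. World frame = base frame: x ahead of the robot, y to its left, z up, the work surface at z = 0. Lengths are in m, angles in rad, forces in N, time in s.
With the tool pointing down it reaches from about 0.4 to 0.85 m from the base axis. Payload 4.5 kg.
Tool frame: the origin (TCP) lies on the centre line of the jaws, within the pads' length; the fingertips stand tcp_to_tips ahead of it and the grasp point (between the pads) lies 6 mm ahead of it (tcp_to_tips is the distance from the TCP to the fingertips, in m); z points along the fingers, x is the direction in which the jaws open and shut, and the axes are right-handed (so a half turn about z gives the same grasp; the last joint's range is limited). The gripper opens to 85 mm and grips with 20 to 120 N. Pads are 22 mm wide; open, the fingers measure 114 mm over their backs; the gripper's body (76 mm by 85 mm) begins 54 mm behind the grasp point. The pads swing forward as they close: fully open they stand 13 mm farther back than shut.
Start: joints at [1.144, 0.689, -0.195, 1.565, 0.157, 0.902, -0.215], TCP at [0.278, -0.56, 0.256] pointing down, gripper open.
Joint ranges: [-3.01, 3.01], [-0.46, 2.08], [-1.47, 1.51], [0.13, 2.56], [-1, 4.14], [0.04, 2.09], [-2.66, 2.66]. Speed limits (rad/s): [2.57, 2.57, 3.14, 3.14, 3.14, 3.14, 3.14].

INTERFACE

Orientations are given as a rotation vector (axis times angle).
In Python, from bench import get_obs, capture, close_job, tcp_to_tips gives the robot as it stands. The module is installed in compiled form; this text tells all that it offers.
- The arm moves only by the tool servo_tool, never from a script. Its argument "rows" is a list of rows, each an object with "grip": the opening in per cent of the stroke, from 0 (shut) to 100 (fully open); "slide": the shift along the world's x, y, z in mm, a list of three; "rot": the turn, a rotation vector about the world's x, y, z in rad, a list of three. A call has 1 to 8 rows; each row shifts and turns the pose as measured when the row begins; what a row does not reach is not made up. A row lasts 1/12 s, in which the tool goes at most 41.7 mm and 7.16 degrees, less where a joint would pass 70% of its speed; a pose out of reach is approached as far as the arm can. A call with a gripper value outside its range is refused whole. The fingers move at their own pace and stop on an object; the grip force is fixed at half the most. Time passes only in rows, so rows that do not move let the fingers close. It gives the time, the measured TCP pose, the force and the opening at its end, in the units of the state.
- get_obs(): the state, without advancing time (a new reading comes with each control period).
- capture(name): name is "scene" or "top" or "wrist"; returns a dict with "color" (400x640x3 uint8, red, green, blue), "fx", "fy", "cx", "cy" (pixels), "k1" (the pictures are not rectified: a ray, as slopes to the right and down, at radius r is drawn at 1 + k1 r^2 times it, then the intrinsics apply), "R" (3x3) and "t" (3): a world point X has camera coordinates R X + t. Camera axes: x right, y down, z forward; pixel columns grow to the right and rows downward; lengths in m; the calibration is good to about 2 mm. A picture is of the moment at which its call begins. There is no depth.
- close_job(): hands the job in, once; it reports no verdict.
The state is a dict: "time_s": time; "joint_positions": joint angles; "qvel": joint speeds; "joint_efforts": joint torques, N m; "tcp_pos": TCP position; "ee_rot": TCP orientation; "ft_force": force on the tool from outside, world axes, zero at the start; "wrist_torque": the same for the moment, N m; "opening": finger opening in m.
Only numpy, scipy, OpenCV 4.12 (cv2) and the standard library are available. Lean on these libraries where they do the work, as an engineer would, in place of code of your own. Each camera call takes 0.05 s, during which the arm holds its last target.

## Working session

There is one attempt and no reset: what is moved stays moved. The work goes in short steps, Python scripts to look and compute and a tool call to move; the robot and the scene stay as the last step left them, time stands still between calls to the robot, and variables do not carry over. Pictures are saved under pics/ and viewed, and the job is handed in when it is done.

Besides the shell and the picture viewer there is one more tool, called as name([rows], argument=value, ...), one row to a line, values as JSON. servo_tool: Moves the arm, as the interface text tells. Its arguments: {"type":"object","properties":{"rows":{"type":"array"}},"required":["rows"]}

```bash
mkdir -p pics; python3 - <<'E'
from bench import get_obs,capture,tcp_to_tips
import cv2,pickle
o=get_obs();print({k:o[k] for k in('time_s','tcp_pos','ee_rot','opening','ft_force')},tcp_to_tips)
for n in('scene','top','wrist'):
    c=capture(n);pickle.dump(c,open(f'pics/{n}0.pkl','wb'));cv2.imwrite(f'pics/{n}0.png',c['color'][:,:,::-1]);print(n,c['fx'],c['k1'],c['R'],c['t'])
E
```

```text
{'time_s': 0.0, 'tcp_pos': array([ 0.27757919, -0.55926704,  0.25546837]), 'ee_rot': array([-2.66939383,  1.65484206,  0.00267092]), 'opening': 0.08562194460299632, 'ft_force': array([ 0.19314081, -0.67894763,  0.98352631])} 0.025
scene 387.50888491101597 -0.028475545257789305 [[ 0.48922303  0.87207671  0.01195999]
 [ 0.68525962 -0.37586599 -0.62381408]
 [-0.53951838  0.31337992 -0.78148125]] [-0.29874188 -0.24685521  1.2832271 ]
top 380.92132633055417 -0.060830578843632785 [[-0.11691366 -0.99313698 -0.00318219]
 [-0.97066863  0.11494525 -0.21116342]
 [ 0.21007998 -0.02159904 -0.97744559]] [0.10884173 0.5340013  1.18764016]
wrist 355.37971492498593 -0.06037367382959683 [[ 0.4438713  -0.89608895 -0.00169221]
 [-0.86534729 -0.42913251  0.25888095]
 [-0.23270654 -0.11344548 -0.96590775]] [-0.62380421 -0.03375964  0.3787505 ]
```

View pics/scene0.png

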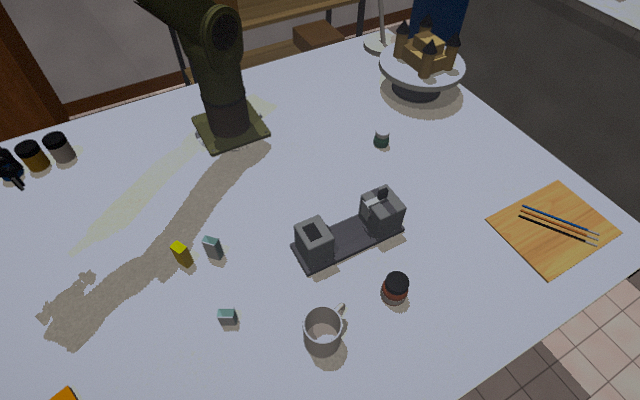

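View pics/top0.png

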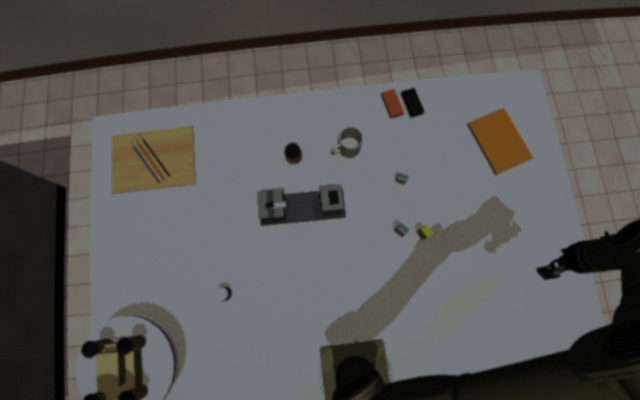

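View pics/wrist0.png

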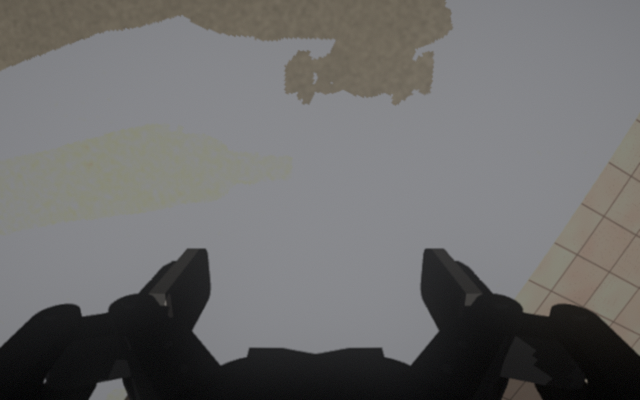

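Scene view: gauge (sensor house at about 314,240, lamp house at 382,210), a cell at (213,247) beside the yellow look-alike (181,253), another cell at (227,316), mug (323,332), big jar (396,287) and small jar (381,138). The next step is enlarged crops.

```bash
cat > h.py <<'E'
import numpy as np,cv2,pickle
def load(n): return pickle.load(open(f'pics/{n}.pkl','rb'))
def ray(c,u,v):
    K=np.array([[c['fx'],0,c['cx']],[0,c['fy'],c['cy']],[0,0,1]]);d=np.array([c['k1'],0,0,0,0.])
    p=cv2.undistortPoints(np.array([[[u,v]]],float),K,d)[0,0]
    R=np.array(c['R']);t=np.array(c['t']);return -R.T@t,R.T@np.array([p[0],p[1],1])
def atz(c,u,v,z):
    o,d=ray(c,u,v);return o+d*(z-o[2])/d[2]
def proj(c,X):
    K=np.array([[c['fx'],0,c['cx']],[0,c['fy'],c['cy']],[0,0,1]]);d=np.array([c['k1'],0,0,0,0.])
    r,_=cv2.Rodrigues(np.array(c['R']));return cv2.projectPoints(np.array(X,float).reshape(-1,3),r,np.array(c['t']),K,d)[0][:,0]
def crop(c,x,y,w,h,s,name):
    cv2.imwrite(name,cv2.resize(c['color'][y:y+h,x:x+w,::-1],None,fx=s,fy=s,interpolation=cv2.INTER_CUBIC))
E
python3 - <<'E'
from h import *
s=load('scene0');t=load('top0')
crop(s,160,225,100,75,8,'pics/c1.png');crop(s,285,175,130,100,6,'pics/c2.png')
crop(t,380,160,66,90,6,'pics/c3.png');crop(t,250,175,105,60,7,'pics/c4.png');crop(s,200,295,60,40,10,'pics/c5.png')
E
```

```text
(no output)
```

View pics/c1.png

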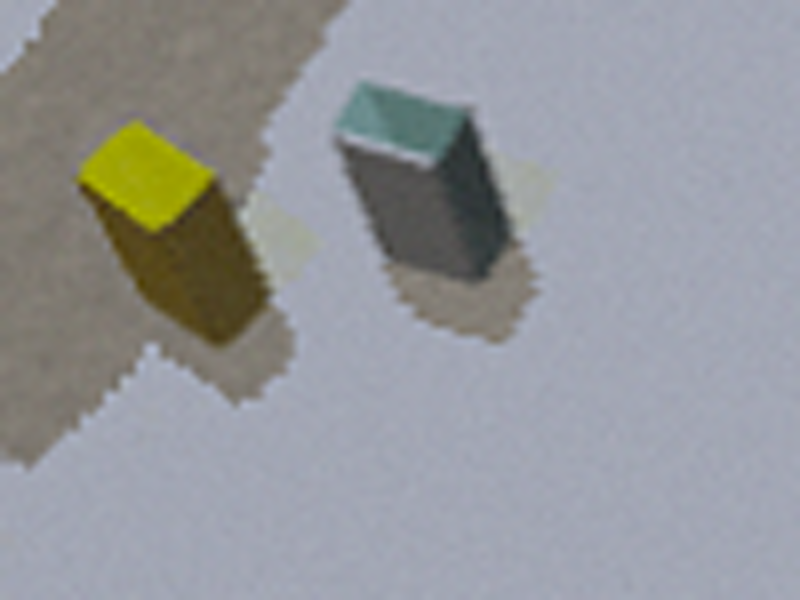

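View pics/c2.png

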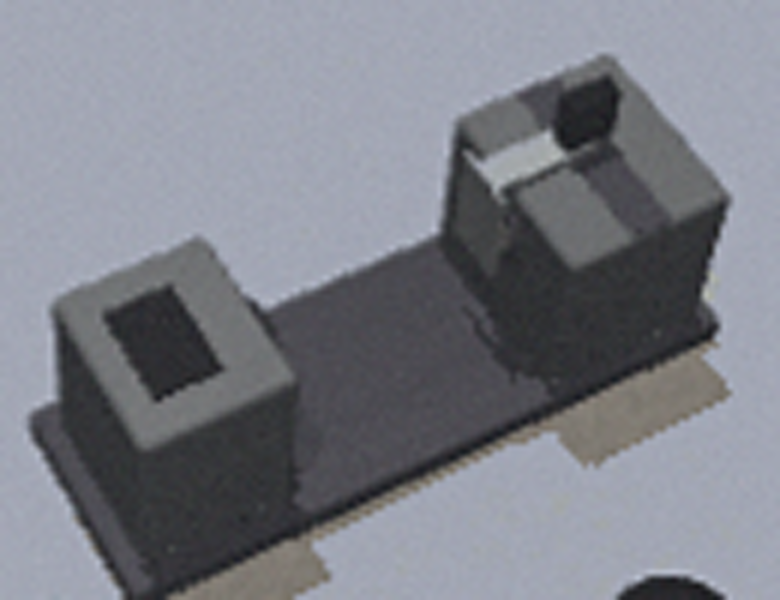

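View pics/c3.png

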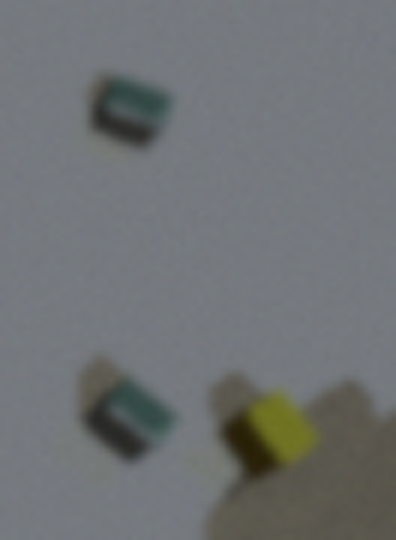

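View pics/c4.png

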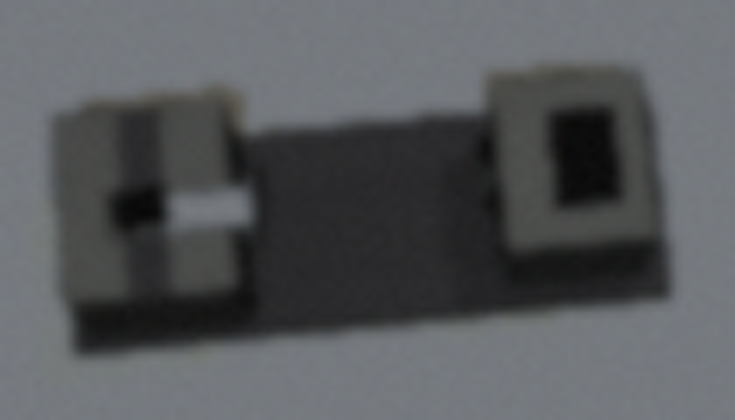

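View pics/c5.png

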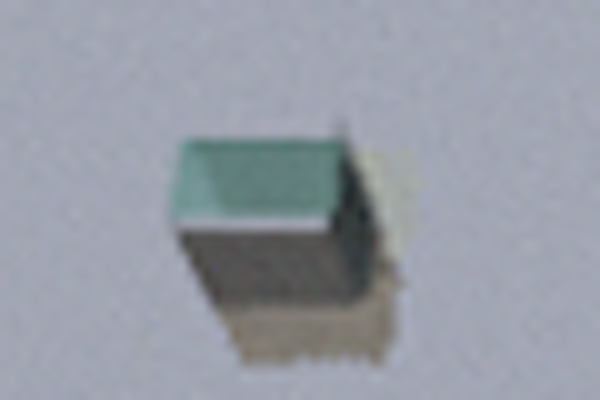

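```bash
cat >> h.py <<'E'
def fit(obs,x0):
    from scipy.optimize import least_squares
    # obs: list of (cam, u, v, localpoint)
    def W(p,L):
        c,s=np.cos(p[2]),np.sin(p[2]);return [p[0]+c*L[0]-s*L[1],p[1]+s*L[0]+c*L[1],L[2]]
    f=lambda p:np.concatenate([proj(c,[W(p,L)])[0]-[u,v] for c,u,v,L in obs])
    r=least_squares(f,x0,loss='soft_l1');return r.x,r.fun.reshape(-1,2)
E
python3 - <<'E'
from h import *
np.set_printoptions(precision=4,suppress=True)
s=load('scene0');t=load('top0')
S=lambda k,x0,y0,X,Y:((X+.5)/k-.5+x0,(Y+.5)/k-.5+y0)
a=lambda X,Y:S(8,160,225,X,Y)
for n,P in dict(A=(362,82),B=(470,108),C=(435,165),D=(338,135)).items(): print(n,atz(s,*a(*P),.07))
for n,P in dict(E=(390,265),F=(480,282),G=(513,240)).items(): print(n,atz(s,*a(*P),0))
g=lambda X,Y:S(6,285,175,X,Y)
for P in [(198,238),(298,380),(148,450),(55,305),(605,55),(730,200),(575,268),(458,122)]: print(P,atz(s,*g(*P),.105))
h=lambda X,Y:S(7,250,175,X,Y)
print('top')
for P in [(55,115),(222,97),(240,290),(65,300),(488,75),(640,68),(660,240),(508,250)]: print(P,atz(t,*h(*P),.105))
for P in [(110,72),(172,98),(158,130),(100,100)]:print('short',atz(t,*S(6,380,160,*P),.045))
for P in [(122,378),(175,420),(150,440),(108,405)]:print('tall',atz(t,*S(6,380,160,*P),.07))
b=lambda X,Y:S(10,200,295,X,Y)
for P in [(183,140),(345,140),(328,230),(172,220)]:print('short sc',atz(s,*b(*P),.045))
E
```

```text
A [ 0.4221 -0.2162  0.07  ]
B [ 0.4466 -0.1908  0.07  ]
C [ 0.4608 -0.2068  0.07  ]
D [ 0.4368 -0.2286  0.07  ]
E [ 0.4403 -0.2294  0.    ]
F [ 0.4598 -0.2067  0.    ]
G [ 0.4504 -0.1922  0.    ]
(198, 238) [0.5217 0.0397 0.105 ]
(298, 380) [0.5995 0.0404 0.105 ]
(148, 450) [ 0.5993 -0.0247  0.105 ]
(55, 305) [ 0.5234 -0.0253  0.105 ]
(605, 55) [0.5201 0.2401 0.105 ]
(730, 200) [0.6093 0.2393 0.105 ]
(575, 268) [0.607  0.1641 0.105 ]
(458, 122) [0.5211 0.1643 0.105 ]
top
(55, 115) [0.6066 0.2397 0.105 ]
(222, 97) [0.606  0.1635 0.105 ]
(240, 290) [0.5163 0.164  0.105 ]
(65, 300) [0.521  0.2422 0.105 ]
(488, 75) [0.602  0.0425 0.105 ]
(640, 68) [ 0.5972 -0.0265  0.105 ]
(660, 240) [ 0.5169 -0.0251  0.105 ]
(508, 250) [0.5204 0.043  0.105 ]
short [ 0.635  -0.2282  0.045 ]
short [ 0.6159 -0.2605  0.045 ]
short [ 0.5984 -0.2495  0.045 ]
short [ 0.6194 -0.22    0.045 ]
tall [ 0.4581 -0.2011  0.07  ]
tall [ 0.4323 -0.2257  0.07  ]
tall [ 0.4233 -0.2107  0.07  ]
tall [ 0.4446 -0.1913  0.07  ]
short sc [ 0.6027 -0.254   0.045 ]
short sc [ 0.6197 -0.223   0.045 ]
short sc [ 0.6371 -0.2337  0.045 ]
short sc [ 0.6188 -0.2624  0.045 ]
```

```bash
python3 - <<'E'
from h import *
np.set_printoptions(precision=4,suppress=True)
s=load('scene0');t=load('top0')
S=lambda k,x0,y0,X,Y:((X+.5)/k-.5+x0,(Y+.5)/k-.5+y0)
obs=[]
loc={'s':[(-.04,-.06),(.04,-.06),(.04,-.13),(-.04,-.13)],'l':[(-.045,.14),(.045,.14),(.045,.06),(-.045,.06)]}
for P,L in zip([(198,238),(298,380),(148,450),(55,305),(605,55),(730,200),(575,268),(458,122)],loc['s']+loc['l']): obs.append((s,*S(6,285,175,*P),(*L,.105)))
h=lambda X,Y:S(7,250,175,X,Y)
Lt=[(.045,.14),(.045,.06),(-.045,.06),(-.045,.14),(.04,-.06),(.04,-.13),(-.04,-.13),(-.04,-.06)]
ot=[(t,*h(*P),(*L,.105)) for P,L in zip([(55,115),(222,97),(240,290),(65,300),(488,75),(640,68),(660,240),(508,250)],Lt)]
for o in (obs,ot,obs+ot):
    p,r=fit(o,[.563,.101,0]);print('gauge',p,np.abs(r).mean(),np.abs(r).max())
# tall: local x along dir -45deg (yaw -pi/4): y axis at 45deg
a=lambda X,Y:S(8,160,225,X,Y)
L=dict(A=(-.012,-.018,.07),B=(-.012,.018,.07),C=(.012,.018,.07),D=(.012,-.018,.07),E=(.012,-.018,0),F=(.012,.018,0),G=(-.012,.018,0))
P=dict(A=(362,82),B=(470,108),C=(435,165),D=(338,135),E=(390,265),F=(480,282),G=(513,240))
o1=[(s,*a(*P[k]),L[k]) for k in P]
P2=dict(B=(108,405),C=(122,378),D=(175,420),A=(150,440))
o2=[(t,*S(6,380,160,*P2[k]),L[k]) for k in P2]
for o in(o1,o1+o2):
    p,r=fit(o,[.44,-.21,-.78]);print('tall',p,np.abs(r).mean(),r.tolist() if 0 else '')
for P in [(80,180),(135,122),(215,180),(155,232)]: print('yellow',atz(s,*a(*P),.07))
print('tab scene top',atz(s,*S(6,285,175,588,88),.136),'tab front low',atz(s,*S(6,285,175,580,150),.105))
print(atz(t,*h(128,200),.136))
crop(s,345,180,64,48,12,'pics/c6.png');crop(t,250,180,40,50,14,'pics/c7.png')
E
```

```text
gauge [ 0.5625  0.1024 -0.0112] 0.7702241943700727 1.230130587323714
gauge [ 0.5607  0.103  -0.0196] 0.395972004920198 0.8554906339191746
gauge [ 0.5616  0.1027 -0.0153] 0.6218191913704736 1.2373756665696192
tall [ 0.4419 -0.2109 -0.7984] 0.7120594750311743 
tall [ 0.4411 -0.2101 -0.8068] 0.9063786077837208 
yellow [ 0.4153 -0.3006  0.07  ]
yellow [ 0.4032 -0.2805  0.07  ]
yellow [ 0.4345 -0.2656  0.07  ]
yellow [ 0.4434 -0.2863  0.07  ]
tab scene top [0.5517 0.2039 0.136 ] tab front low [0.5581 0.2005 0.105 ]
[0.5558 0.2065 0.136 ]
```

View pics/c6.png

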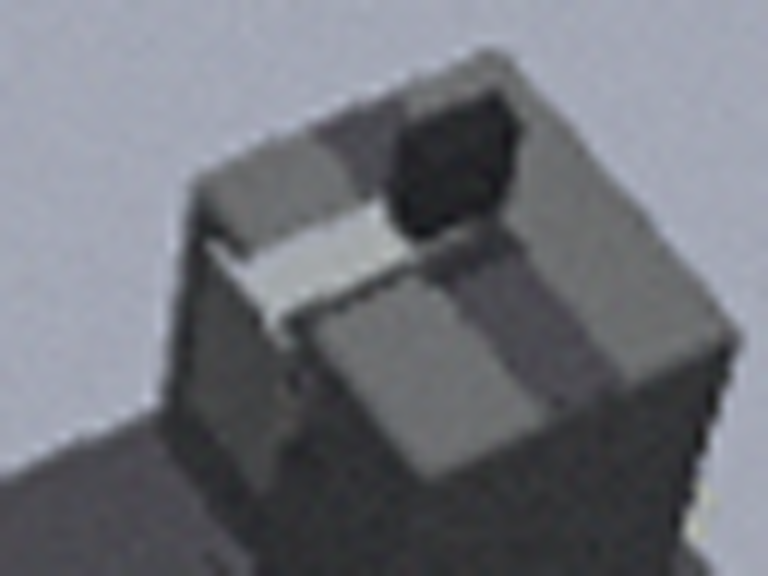

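View pics/c7.png

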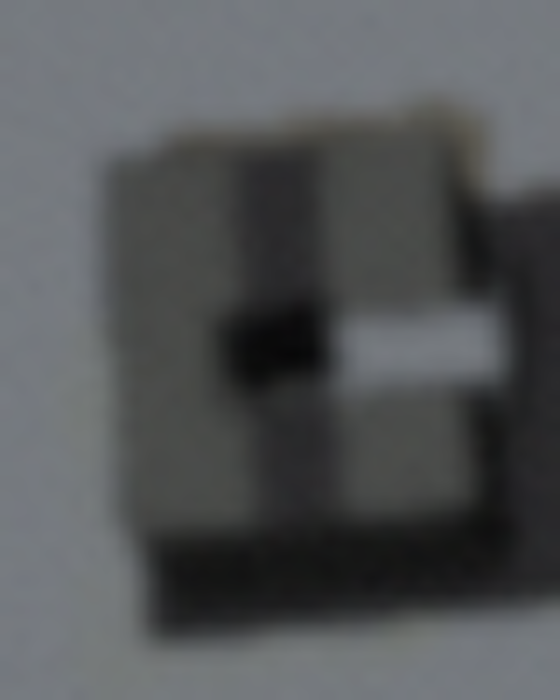

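servo_tool([
  {"grip": 70, "slide": [12, 33, 0], "rot": [0, 0, 0.08]},
  {"grip": 70, "slide": [12, 33, 0], "rot": [0, 0, 0.08]},
  {"grip": 70, "slide": [12, 33, 0], "rot": [0, 0, 0.08]},
  {"grip": 70, "slide": [12, 33, 0], "rot": [0, 0, 0.08]},
  {"grip": 70, "slide": [12, 33, 0], "rot": [0, 0, 0.08]},
  {"grip": 70, "slide": [12, 33, 0], "rot": [0, 0, 0.08]},
  {"grip": 70, "slide": [12, 33, 0], "rot": [0, 0, 0.08]},
  {"grip": 70, "slide": [12, 33, 0], "rot": [0, 0, 0.08]},
])

```text
time_s: 0.82
tcp_pos: [0.3683, -0.2936, 0.2534]
ee_rot: [3.052, -0.715, -0.0]
ft_force: [0.8, -0.6, 0.2]
opening: 0.0597
```

```bash
python3 - <<'E'
from bench import capture
from h import *
c=capture('wrist');pickle.dump(c,open('pics/w1.pkl','wb'));cv2.imwrite('pics/w1.png',c['color'][:,:,::-1])
E
```

```text
(no output)
```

View pics/w1.png

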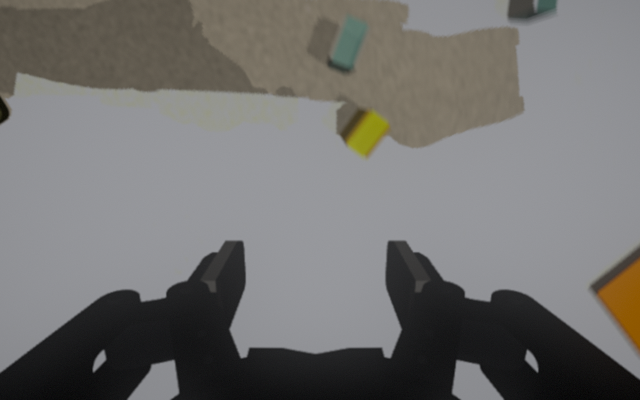

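servo_tool([
  {"grip": 60, "slide": [13, 35, 0], "rot": [0, 0, 0.08]},
  {"grip": 60, "slide": [13, 35, 0], "rot": [0, 0, 0.08]},
  {"grip": 60, "slide": [13, 35, 0], "rot": [0, 0, 0.08]},
  {"grip": 60, "slide": [13, 35, 0], "rot": [0, 0, 0.08]},
  {"grip": 60, "slide": [13, 35, 0], "rot": [0, 0, 0.08]},
  {"grip": 60, "slide": [13, 35, 0], "rot": [0, 0, 0.05]},
  {"grip": 60, "slide": [13, 35, 0], "rot": [0, 0, 0]},
  {"grip": 60, "slide": [13, 35, 0], "rot": [0, 0, 0]},
])

```text
time_s: 1.53
tcp_pos: [0.4735, -0.0055, 0.2532]
ee_rot: [3.136, 0.023, -0.001]
ft_force: [0.3, -0.9, 0.6]
opening: 0.0511
```

The wrist picture shows the tall cell at (348,43) and the yellow look-alike at (366,133), which agrees with my estimate. The arm now goes on to the tab.

servo_tool([
  {"grip": 70, "slide": [13, 35, 0], "rot": [0, 0, -0.03]},
  {"grip": 70, "slide": [13, 35, 0], "rot": [0, 0, 0]},
  {"grip": 70, "slide": [13, 35, 0], "rot": [0, 0, 0]},
  {"grip": 70, "slide": [13, 35, 0], "rot": [0, 0, 0]},
  {"grip": 70, "slide": [13, 35, 0], "rot": [0, 0, 0]},
  {"grip": 70, "slide": [10, 30, -10], "rot": [0, 0, 0]},
  {"grip": 70, "slide": [0, 0, -20], "rot": [0, 0, 0]},
  {"grip": 70, "slide": [0, 0, -10], "rot": [0, 0, 0]},
])

```text
time_s: 2.2
tcp_pos: [0.5534, 0.2216, 0.2134]
ee_rot: [-3.137, 0.015, -0.008]
ft_force: [-0.6, -1.6, -0.5]
opening: 0.0598
```

```bash
python3 - <<'E'
from bench import capture,get_obs
from h import *
c=capture('wrist');pickle.dump(c,open('pics/w2.pkl','wb'));cv2.imwrite('pics/w2.png',c['color'][:,:,::-1])
print(get_obs()['tcp_pos'])
print(proj(c,[[.553,.204,.136],[.5616,.1027,.015],[.528,.204,.136]]))
E
```

```text
[0.55266341 0.22208087 0.21239358]
[[314.78064145 246.26932036]
 [324.02347455 293.06428012]
 [272.59051834 246.72803361]]
```

View pics/w2.png

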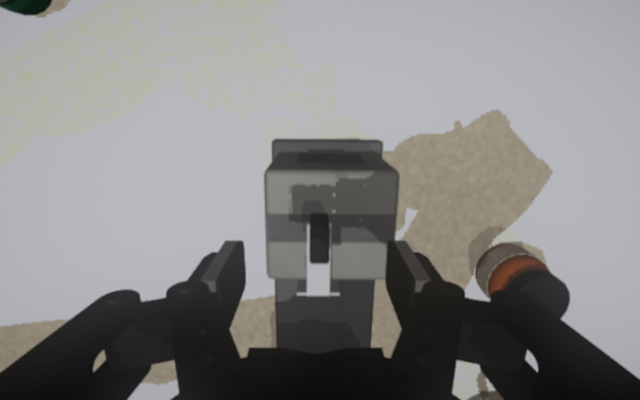

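The tab stands at about (319,235), between the two fingers (pads at 235 and 400). I'll lower around it.

servo_tool([
  {"grip": 70, "slide": [1, -9, 0], "rot": [0, 0, 0]},
  {"grip": 70, "slide": [1, -9, -20], "rot": [0, 0, 0]},
  {"grip": 70, "slide": [0, 0, -25], "rot": [0, 0, 0]},
  {"grip": 70, "slide": [0, 0, -17], "rot": [0, 0, 0]},
  {"grip": 70, "slide": [0, 0, -5], "rot": [0, 0, 0]},
  {"grip": 30, "slide": [0, 0, -3], "rot": [0, 0, 0]},
  {"grip": 30, "slide": [0, 0, 0], "rot": [0, 0, 0]},
  {"grip": 30, "slide": [0, 0, 0], "rot": [0, 0, 0]},
])

```text
time_s: 2.92
tcp_pos: [0.5575, 0.1883, 0.1446]
ee_rot: [3.139, -0.038, 0.011]
ft_force: [0.0, -0.7, 0.5]
opening: 0.0258
```

servo_tool([
  {"grip": 30, "slide": [-1, 7, -2], "rot": [0, 0, 0]},
  {"grip": 30, "slide": [0, 7, -1], "rot": [0, 0, 0]},
  {"grip": 30, "slide": [0, 0, 0], "rot": [0, 0, 0]},
])

```text
time_s: 3.17
tcp_pos: [0.5582, 0.2034, 0.1443]
ee_rot: [3.141, -0.041, 0.018]
ft_force: [0.0, -0.1, -0.5]
opening: 0.0256
```

```bash
python3 - <<'E'
from bench import capture,get_obs
from h import *
c=capture('scene');pickle.dump(c,open('pics/s2.pkl','wb'));crop(c,330,150,100,75,8,'pics/s2.png')
c=capture('wrist');crop(c,160,100,320,240,2.5,'pics/w3.png')
print(get_obs()['tcp_pos'])
E
```

```text
[0.55811665 0.20210146 0.14411956]
```

View pics/s2.png

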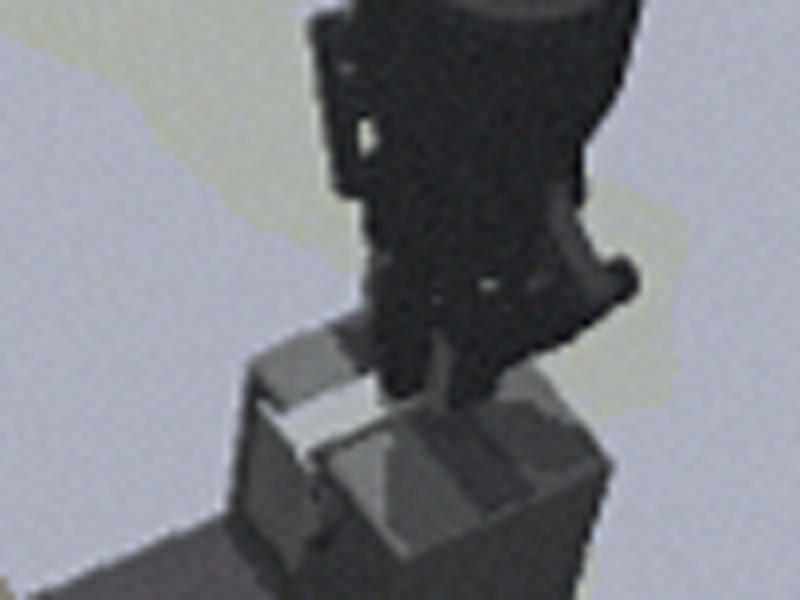

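View pics/w3.png

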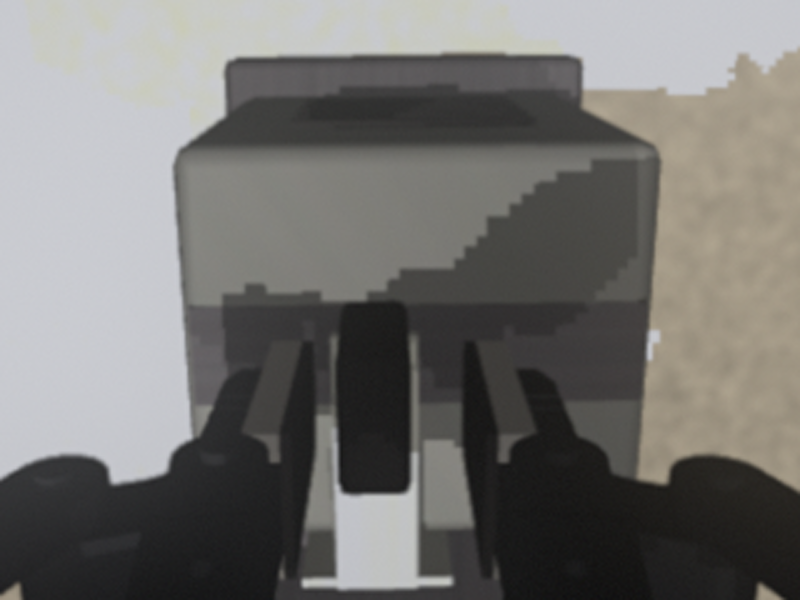

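The tab is between the pads and free of both, so I'll pull towards -x.

servo_tool([
  {"grip": 30, "slide": [-8, 0, 0], "rot": [0, 0, 0]},
  {"grip": 30, "slide": [-8, 0, 0], "rot": [0, 0, 0]},
  {"grip": 30, "slide": [-8, 0, 0], "rot": [0, 0, 0]},
  {"grip": 30, "slide": [-6, 0, 0], "rot": [0, 0, 0]},
])

```text
time_s: 3.6
tcp_pos: [0.5279, 0.2025, 0.1446]
ee_rot: [3.141, -0.043, 0.024]
ft_force: [0.8, 1.3, -0.5]
opening: 0.0255
```

servo_tool([
  {"grip": 30, "slide": [-5, 0, 0], "rot": [0, 0, 0]},
  {"grip": 30, "slide": [-4, 0, 0], "rot": [0, 0, 0]},
])

```text
time_s: 3.77
tcp_pos: [0.5215, 0.2025, 0.1453]
ee_rot: [-3.139, 0.043, -0.037]
ft_force: [18.5, -1.4, -12.4]
opening: 0.0255
```

An 18 N reaction at TCP x = 0.5215, where I expected the stop. I'll ease off and check.

servo_tool([
  {"grip": 45, "slide": [5, 0, 0], "rot": [0, 0.03, 0.02]},
  {"grip": 45, "slide": [1, 0, 15], "rot": [0, 0, 0]},
  {"grip": 45, "slide": [0, 0, 30], "rot": [0, 0, 0]},
  {"grip": 45, "slide": [0, 0, 35], "rot": [0, 0, 0]},
])

```text
time_s: 4.1
tcp_pos: [0.5217, 0.1986, 0.2209]
ee_rot: [3.134, -0.009, -0.034]
ft_force: [0.4, 0.5, -0.4]
opening: 0.0388
```

```bash
python3 - <<'E'
from bench import capture,get_obs
from h import *
c=capture('wrist');crop(c,160,100,320,240,2.5,'pics/w4.png');pickle.dump(c,open('pics/w4.pkl','wb'))
print(get_obs()['tcp_pos'],get_obs()['ee_rot'])
print(proj(c,[[.5282,.204,.136],[.5182,.204,.136]])*2.5-[400,250])
E
```

```text
[0.52474904 0.2006903  0.22792169] [ 3.13878849 -0.00916056 -0.01777593]
[[424.73902714 259.36980535]
 [382.66487974 259.37273267]]
```

View pics/w4.png

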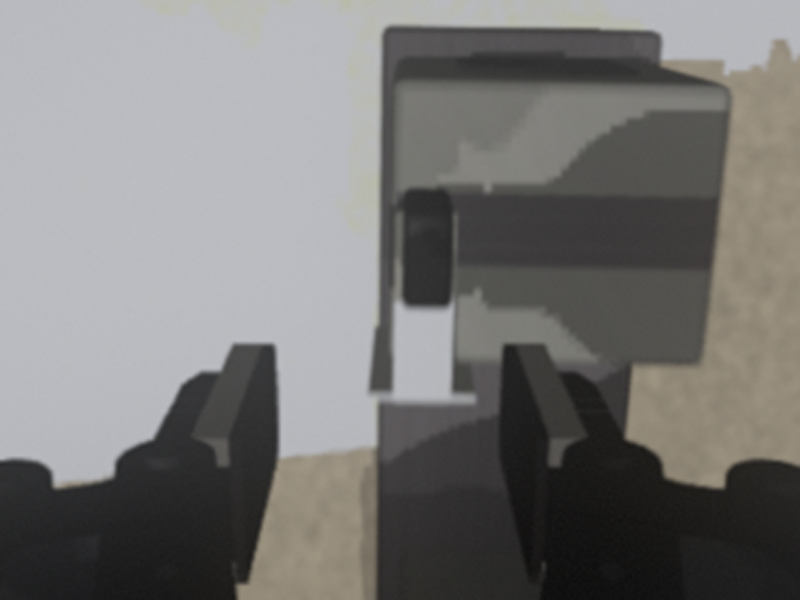

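The tab (428,250 in the crop) is now at the -x edge of the lamp house, at x ≈ 0.528. That is about 35 mm open. Now to the tall cell.

servo_tool([
  {"grip": 80, "slide": [-4, -30, 0], "rot": [0, 0, -0.1]},
  {"grip": 80, "slide": [-10, -38, 0], "rot": [0, 0, -0.1]},
  {"grip": 80, "slide": [-10, -38, 0], "rot": [0, 0, -0.1]},
  {"grip": 80, "slide": [-10, -38, 0], "rot": [0, 0, -0.1]},
  {"grip": 80, "slide": [-10, -38, 0], "rot": [0, 0, -0.1]},
  {"grip": 80, "slide": [-10, -38, 0], "rot": [0, 0, -0.1]},
  {"grip": 80, "slide": [-8, -38, 0], "rot": [0, 0, -0.1]},
  {"grip": 80, "slide": [-8, -38, 0], "rot": [0, 0, -0.06]},
])

```text
time_s: 4.82
tcp_pos: [0.4472, -0.091, 0.2331]
ee_rot: [-2.893, 1.192, -0.001]
ft_force: [0.4, -0.1, 0.6]
opening: 0.0685
```

servo_tool([
  {"grip": 80, "slide": [-2, -35, 0], "rot": [0, 0, 0]},
  {"grip": 80, "slide": [-2, -35, -10], "rot": [0, 0, -0.02]},
  {"grip": 80, "slide": [-2, -25, -25], "rot": [0, 0, 0]},
  {"grip": 80, "slide": [0, -10, -25], "rot": [0, 0, 0]},
  {"grip": 80, "slide": [0, 0, -10], "rot": [0, 0, 0]},
  {"grip": 80, "slide": [0, 0, 0], "rot": [0, 0, 0]},
])

```text
time_s: 5.32
tcp_pos: [0.4316, -0.211, 0.1618]
ee_rot: [-2.874, 1.258, -0.002]
ft_force: [-0.2, 0.1, -0.1]
opening: 0.0685
```

```bash
python3 - <<'E'
from bench import capture,get_obs
from h import *
c=capture('wrist');crop(c,160,100,320,240,2.5,'pics/w5.png');pickle.dump(c,open('pics/w5.pkl','wb'))
print(get_obs()['tcp_pos'],get_obs()['ee_rot'])
E
```

```text
[ 0.43162036 -0.21092227  0.16247155] [-2.87494481e+00  1.25710160e+00 -2.61980426e-03]
```

View pics/w5.png

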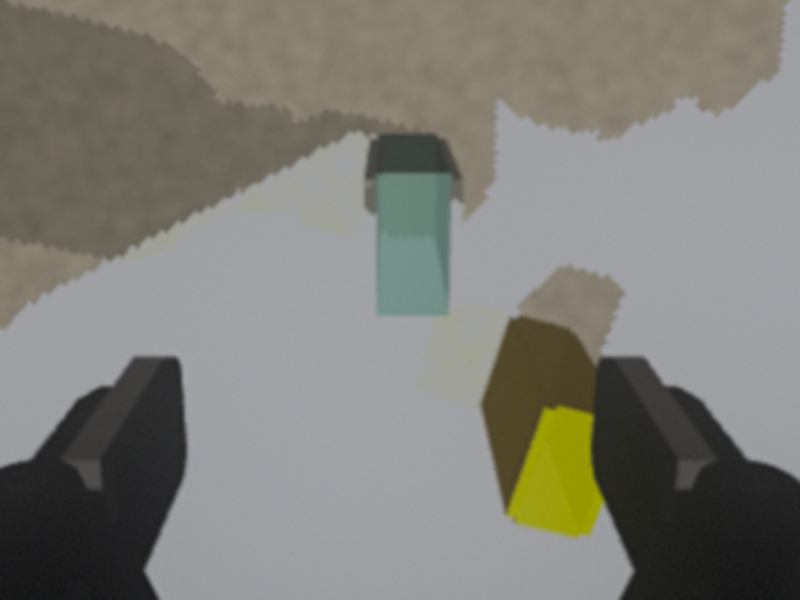

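The clear top of the tall cell is at crop (376..451, 172..315), with the edges aligned to the jaws.

```bash
python3 - <<'E'
from h import *
c=load('w5')
q=[atz(c,(X+.5)/2.5-.5+160,(Y+.5)/2.5-.5+100,.07) for X,Y in [(376,172),(451,172),(449,315),(377,315)]]
q=np.array(q);print(q,q.mean(0));print(np.linalg.norm(q[0]-q[1]),np.linalg.norm(q[1]-q[2]))
for a,b in((3,0),(2,1)):
  d=q[a]-q[b];print(np.degrees(np.arctan2(d[1],d[0])))
print('jaw',np.degrees(2*np.arctan2(1.2571,-2.87494)))
E
```

```text
[[ 0.44848771 -0.19079318  0.07      ]
 [ 0.46068414 -0.20400656  0.07      ]
 [ 0.43413487 -0.22869842  0.07      ]
 [ 0.4219243  -0.21545716  0.07      ]] [ 0.44130775 -0.20973883  0.07      ]
0.017981839584213184 0.03625674087502102
-137.12345269042774
-137.07598078119358
jaw 312.7642051998488
```

The size comes out at 18.0 × 36.3 mm, which matches the glass, and the jaw angle agrees within 0.2°. Centre over it and descend.

servo_tool([
  {"grip": 80, "slide": [7, 1, 0], "rot": [0, 0, 0]},
  {"grip": 80, "slide": [2, 0, -10], "rot": [0, 0, 0]},
  {"grip": 80, "slide": [0, 0, -20], "rot": [0, 0, 0]},
  {"grip": 80, "slide": [0, 0, -5], "rot": [0, 0, 0]},
  {"grip": 80, "slide": [0, 0, 0], "rot": [0, 0, 0]},
])

```text
time_s: 5.78
tcp_pos: [0.4453, -0.2062, 0.1292]
ee_rot: [-2.876, 1.247, -0.014]
ft_force: [-0.4, -0.1, -0.3]
opening: 0.0681
```

servo_tool([
  {"grip": 80, "slide": [-3, -3, 0], "rot": [0, 0, 0]},
  {"grip": 80, "slide": [0, 0, 0], "rot": [0, 0, 0]},
  {"grip": 80, "slide": [0, 0, 0], "rot": [0, 0, 0]},
])

```text
time_s: 6.03
tcp_pos: [0.4432, -0.2082, 0.1304]
ee_rot: [-2.877, 1.242, -0.016]
ft_force: [0.8, -0.5, 0.2]
opening: 0.0684
```

servo_tool([
  {"grip": 80, "slide": [-2, -2, -10], "rot": [0, 0, 0]},
  {"grip": 80, "slide": [0, 0, -20], "rot": [0, 0, 0]},
  {"grip": 80, "slide": [0, 0, -10], "rot": [0, 0, 0]},
  {"grip": 80, "slide": [0, 0, 0], "rot": [0, 0, 0]},
])

```text
time_s: 6.37
tcp_pos: [0.4434, -0.2116, 0.0926]
ee_rot: [-2.876, 1.244, -0.029]
ft_force: [-0.2, 0.7, 0.3]
opening: 0.0681
```

```bash
python3 - <<'E'
from bench import capture,get_obs
from h import *
c=capture('wrist');crop(c,160,100,320,240,2.5,'pics/w6.png');pickle.dump(c,open('pics/w6.pkl','wb'))
print(get_obs()['tcp_pos'],get_obs()['ee_rot'])
E
```

```text
[ 0.44357977 -0.21158932  0.09326208] [-2.87577123  1.24378427 -0.03003716]
```

View pics/w6.png

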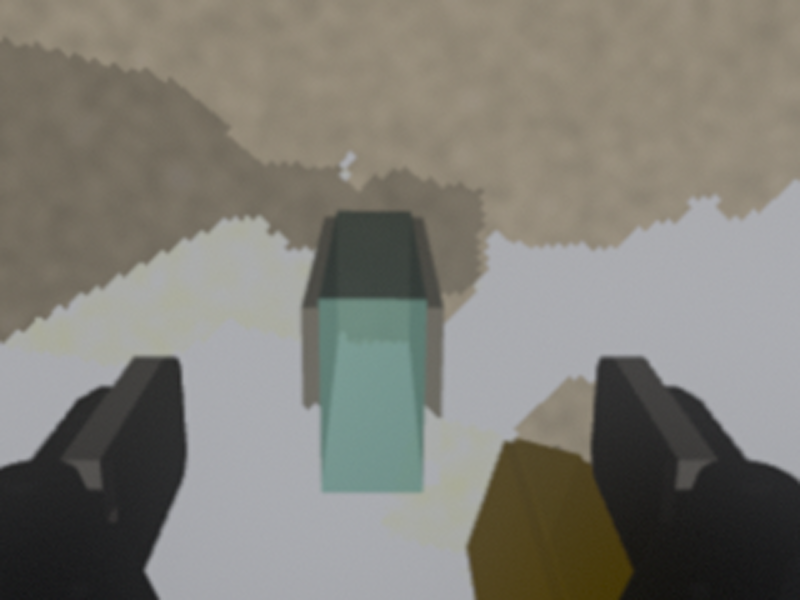

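```bash
cat > go.py <<'E'
import sys
from h import *
from bench import get_obs
from scipy.spatial.transform import Rotation as Ro
def delta(x,y,z,jaw):
    o=get_obs();p=np.array(o['tcp_pos']);R=Ro.from_rotvec(o['ee_rot'])
    c,s=np.cos(jaw),np.sin(jaw)
    T=Ro.from_matrix(np.array([[c,s,0],[s,-c,0],[0,0,-1]]))
    print('t',round(o['time_s'],2),'tcp',p.round(4),'slide mm',((np.array([x,y,z])-p)*1000).round(1),'rot',(T*R.inv()).as_rotvec().round(3),'F',np.round(o['ft_force'],1),'open',round(o['opening'],4))
if __name__=='__main__': delta(*map(float,sys.argv[1:]))
E
python3 go.py .4413 -.2097 .052 -.8223
python3 -c "
from h import *
c=load('w6');print(-np.array(c['R']).T@c['t'])
for X,Y in [(318,298),(426,298),(423,492),(322,492)]: print(atz(c,(X+.5)/2.5-.5+160,(Y+.5)/2.5-.5+100,.07))"
```

```text
t 6.42 tcp [ 0.4436 -0.2116  0.0933] slide mm [ -2.3   1.9 -41.3] rot [ 0.     0.021 -0.006] F [-0.5 -1.1  0.9] open 0.0688
[ 0.48818417 -0.16689687  0.21156598]
[ 0.44824404 -0.1908604   0.07      ]
[ 0.4605312  -0.20407496  0.07      ]
[ 0.43399835 -0.22877913  0.07      ]
[ 0.42180476 -0.21558726  0.07      ]
```

Both views give the same centre for the cell. Correct and descend.

servo_tool([
  {"grip": 80, "slide": [-2, 2, -5], "rot": [0, 0.02, -0.005]},
  {"grip": 80, "slide": [0, 0, -10], "rot": [0, 0, 0]},
  {"grip": 80, "slide": [0, 0, -10], "rot": [0, 0, 0]},
  {"grip": 80, "slide": [0, 0, -6], "rot": [0, 0, 0]},
  {"grip": 80, "slide": [0, 0, 0], "rot": [0, 0, 0]},
])

```text
time_s: 6.83
tcp_pos: [0.4433, -0.21, 0.062]
ee_rot: [-2.88, 1.256, -0.007]
ft_force: [-0.9, 0.5, -0.3]
opening: 0.0685
```

```bash
python3 go.py .4413 -.2097 .052 -.8223
```

```text
t 6.83 tcp [ 0.4433 -0.21    0.062 ] slide mm [ -2.    0.3 -10. ] rot [0.002 0.004 0.   ] F [-0.9  0.5 -0.3] open 0.0685
```

servo_tool([
  {"grip": 80, "slide": [-2, 0, -6], "rot": [0, 0, 0]},
  {"grip": 80, "slide": [0, 0, -3], "rot": [0, 0, 0]},
  {"grip": 80, "slide": [0, 0, 0], "rot": [0, 0, 0]},
])

```text
time_s: 7.08
tcp_pos: [0.4409, -0.2098, 0.0517]
ee_rot: [-2.88, 1.255, -0.005]
ft_force: [-0.2, 0.3, 0.3]
opening: 0.0682
```

```bash
python3 go.py .4413 -.2097 .052 -.8223
```

```text
t 7.08 tcp [ 0.4409 -0.2098  0.0517] slide mm [0.4 0.1 0.3] rot [ 0.001  0.003 -0.   ] F [-0.2  0.3  0.3] open 0.0682
```

Aligned within 0.5 mm. Close.

servo_tool([
  {"grip": 45, "slide": [0, 0, 0], "rot": [0, 0, 0]},
  {"grip": 45, "slide": [0, 0, 0], "rot": [0, 0, 0]},
  {"grip": 0, "slide": [0, 0, 0], "rot": [0, 0, 0]},
  {"grip": 0, "slide": [0, 0, 0], "rot": [0, 0, 0]},
  {"grip": 0, "slide": [0, 0, 0], "rot": [0, 0, 0]},
  {"grip": 0, "slide": [0, 0, 0], "rot": [0, 0, 0]},
  {"grip": 0, "slide": [0, 0, 0], "rot": [0, 0, 0]},
])

```text
time_s: 7.67
tcp_pos: [0.4409, -0.21, 0.0522]
ee_rot: [-2.88, 1.256, -0.006]
ft_force: [0.6, 0.1, -1.5]
opening: 0.0232
```

```bash
python3 go.py .4413 -.2097 .052 -.8223;  python3 - <<'E'
from bench import capture
from h import *
c=capture('wrist');crop(c,160,160,320,240,2.5,'pics/w7.png')
E
```

```text
t 7.67 tcp [ 0.4409 -0.21    0.0522] slide mm [ 0.4  0.3 -0.2] rot [0.002 0.004 0.   ] F [ 0.6  0.1 -1.5] open 0.0232
```

View pics/w7.png

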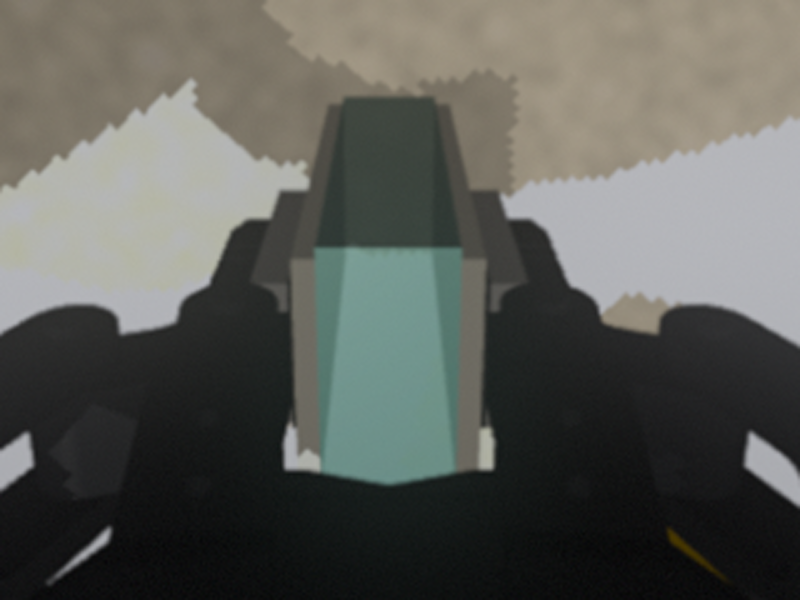

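Gripped at 23 mm, with the pads on the frosted plates only. Lift.

servo_tool([
  {"grip": 0, "slide": [0, 0, 6], "rot": [0, 0, 0]},
  {"grip": 0, "slide": [0, 0, 12], "rot": [0, 0, 0]},
  {"grip": 0, "slide": [0, 0, 18], "rot": [0, 0, 0]},
  {"grip": 0, "slide": [0, 0, 18], "rot": [0, 0, 0]},
  {"grip": 0, "slide": [0, 0, 12], "rot": [0, 0, 0]},
  {"grip": 0, "slide": [0, 0, 4], "rot": [0, 0, 0]},
  {"grip": 0, "slide": [0, 0, 0], "rot": [0, 0, 0]},
  {"grip": 0, "slide": [0, 0, 0], "rot": [0, 0, 0]},
])

```text
time_s: 8.38
tcp_pos: [0.4395, -0.2098, 0.1264]
ee_rot: [2.879, -1.255, 0.003]
ft_force: [0.3, -0.9, -1.4]
opening: 0.0232
```

```bash
python3 go.py .43 .1027 .12 -.015
```

```text
t 8.38 tcp [ 0.4395 -0.2098  0.1264] slide mm [ -9.5 312.5  -6.4] rot [0.001 0.002 0.807] F [ 0.3 -0.9 -1.4] open 0.0232
```

servo_tool([
  {"grip": 0, "slide": [-1, 12, 0], "rot": [0, 0, 0.04]},
  {"grip": 0, "slide": [-1, 20, 0], "rot": [0, 0, 0.06]},
  {"grip": 0, "slide": [-1, 22, 0], "rot": [0, 0, 0.06]},
  {"grip": 0, "slide": [-1, 22, 0], "rot": [0, 0, 0.06]},
  {"grip": 0, "slide": [-1, 22, 0], "rot": [0, 0, 0.06]},
  {"grip": 0, "slide": [-1, 22, 0], "rot": [0, 0, 0.06]},
  {"grip": 0, "slide": [-1, 22, 0], "rot": [0, 0, 0.06]},
  {"grip": 0, "slide": [-1, 22, 0], "rot": [0, 0, 0.06]},
])

```text
time_s: 9.05
tcp_pos: [0.4258, -0.0388, 0.1212]
ee_rot: [3.095, -0.525, -0.01]
ft_force: [0.3, 0.6, -0.8]
opening: 0.0237
```

```bash
python3 go.py .43 .1027 .12 -.015
```

```text
t 9.05 tcp [ 0.4258 -0.0388  0.1212] slide mm [  4.2 141.5  -1.2] rot [ 0.002 -0.006  0.321] F [ 0.3  0.6 -0.8] open 0.0237
```

servo_tool([
  {"grip": 0, "slide": [1, 20, 0], "rot": [0, 0, 0.06]},
  {"grip": 0, "slide": [1, 20, 0], "rot": [0, 0, 0.06]},
  {"grip": 0, "slide": [1, 20, 0], "rot": [0, 0, 0.06]},
  {"grip": 0, "slide": [1, 20, 0], "rot": [0, 0, 0.06]},
  {"grip": 0, "slide": [1, 18, 0], "rot": [0, 0, 0.04]},
  {"grip": 0, "slide": [0, 14, 0], "rot": [0, 0, 0.02]},
  {"grip": 0, "slide": [0, 8, 0], "rot": [0, 0, 0]},
  {"grip": 0, "slide": [0, 0, 0], "rot": [0, 0, 0]},
])

```text
time_s: 9.72
tcp_pos: [0.4217, 0.1011, 0.1157]
ee_rot: [-3.139, -0.023, 0.032]
ft_force: [0.6, 0.1, -0.8]
opening: 0.0236
```

```bash
python3 go.py .5616 .1027 .105 -.015;  python3 - <<'E'
from bench import capture
from h import *
c=capture('wrist');crop(c,0,0,640,400,1.25,'pics/w8.png');pickle.dump(c,open('pics/w8.pkl','wb'))
c=capture('scene');crop(c,240,130,200,150,4,'pics/s8.png');pickle.dump(c,open('pics/s8.pkl','wb'))
E
```

```text
t 9.72 tcp [0.4217 0.1011 0.1157] slide mm [139.9   1.6 -10.7] rot [-0.002 -0.021 -0.03 ] F [ 0.6  0.1 -0.8] open 0.0236
```

View pics/w8.png

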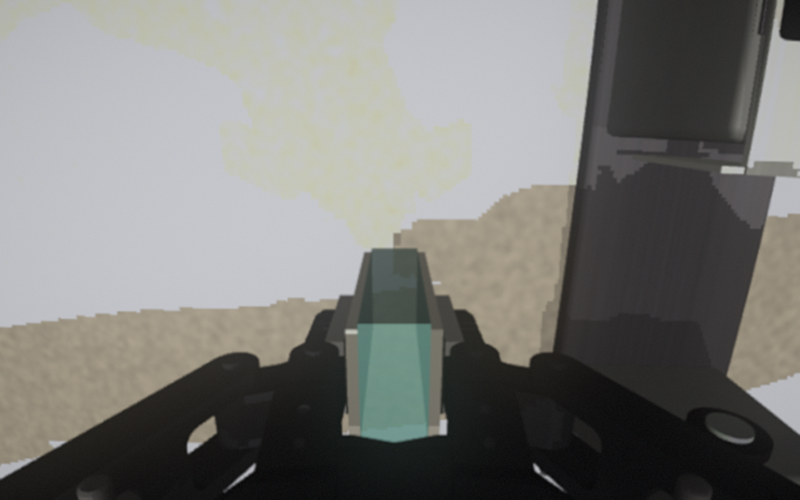

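View pics/s8.png

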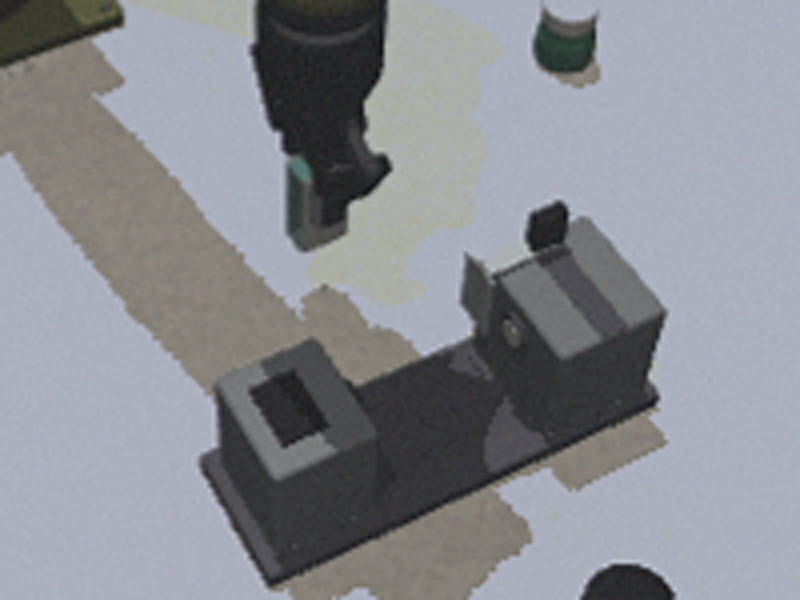

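The shutter is fully open with the lamp window visible, and the cell is upright in the jaws. Move in along x.

servo_tool([
  {"grip": 0, "slide": [10, 0, 0], "rot": [0, -0.02, -0.03]},
  {"grip": 0, "slide": [18, 0, 0], "rot": [0, 0, 0]},
  {"grip": 0, "slide": [20, 0, 0], "rot": [0, 0, 0]},
  {"grip": 0, "slide": [20, 0, 0], "rot": [0, 0, 0]},
  {"grip": 0, "slide": [20, 0, 0], "rot": [0, 0, 0]},
  {"grip": 0, "slide": [15, 0, 0], "rot": [0, 0, 0]},
  {"grip": 0, "slide": [10, 0, 0], "rot": [0, 0, 0]},
  {"grip": 0, "slide": [0, 0, 0], "rot": [0, 0, 0]},
])

```text
time_s: 10.48
tcp_pos: [0.5402, 0.0832, 0.1151]
ee_rot: [3.129, -0.076, -0.0]
ft_force: [-0.1, -0.1, -0.9]
opening: 0.0233
```

```bash
python3 go.py .5616 .1027 .097 -.015
```

```text
t 10.48 tcp [0.5402 0.0832 0.1151] slide mm [ 21.4  19.5 -18.1] rot [ 0.012 -0.     0.034] F [-0.1 -0.1 -0.9] open 0.0233
```

servo_tool([
  {"grip": 0, "slide": [5, 8, 0], "rot": [0.006, 0, 0.017]},
  {"grip": 0, "slide": [6, 6, -3], "rot": [0.005, 0, 0.015]},
  {"grip": 0, "slide": [5, 4, -4], "rot": [0, 0, 0]},
  {"grip": 0, "slide": [2, 1, -3], "rot": [0, 0, 0]},
  {"grip": 0, "slide": [0, 0, 0], "rot": [0, 0, 0]},
])

```text
time_s: 10.9
tcp_pos: [0.5578, 0.1003, 0.1033]
ee_rot: [3.139, -0.03, -0.005]
ft_force: [-0.1, -0.1, -0.5]
opening: 0.0236
```

```bash
python3 go.py .5616 .1027 .097 -.015; python3 - <<'E'
from bench import capture
from h import *
c=capture('wrist');crop(c,0,0,640,400,1.25,'pics/w9.png');pickle.dump(c,open('pics/w9.pkl','wb'))
c=capture('scene');crop(c,270,130,160,120,5,'pics/s9.png');pickle.dump(c,open('pics/s9.pkl','wb'))
E
```

```text
t 10.9 tcp [0.5578 0.1003 0.1033] slide mm [ 3.8  2.4 -6.3] rot [ 0.003 -0.003  0.004] F [-0.1 -0.1 -0.5] open 0.0236
```

View pics/w9.png

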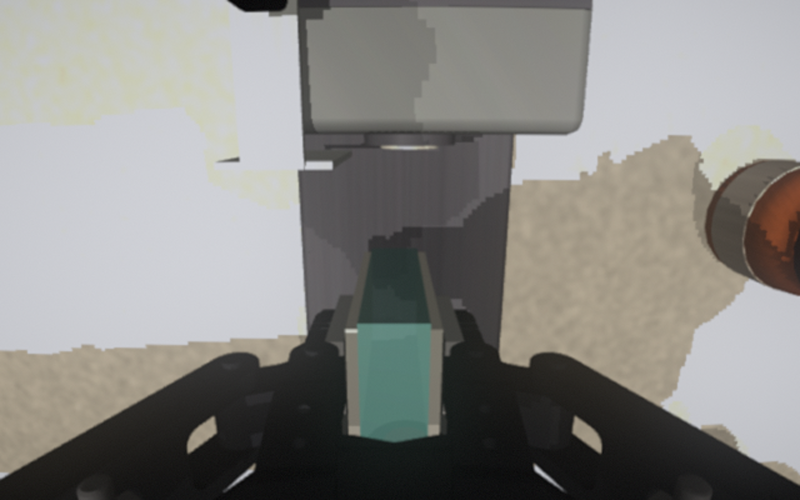

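View pics/s9.png

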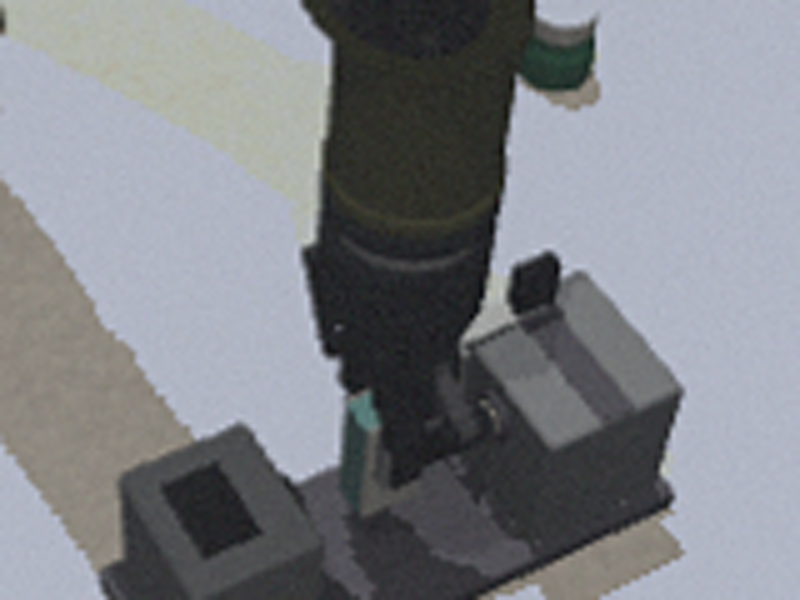

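```bash
python3 - <<'E'
from h import *
np.set_printoptions(precision=4,suppress=True)
c=load('w9')
A=lambda X,Y,z:atz(c,(X+.5)/1.25-.5,(Y+.5)/1.25-.5,z)
print('lamp front',A(312,132,.105),A(583,132,.105),'back-ish sides',A(299,10,.105),A(591,10,.105))
print('base L/R',A(301,200,.015),A(510,200,.015),A(304,290,.015),A(503,290,.015))
print('lens',A(409,140,.08))
t=.1033+.018
q=np.array([A(X,Y,t) for X,Y in[(357,323),(432,323),(430,432),(360,432)]]);print('cell top',q,q.mean(0))
E
```

```text
lamp front [0.5377 0.1647 0.105 ] [0.6071 0.1635 0.105 ] back-ish sides [0.5363 0.1936 0.105 ] [0.6071 0.1927 0.105 ]
base L/R [0.514  0.1328 0.015 ] [0.6121 0.1309 0.015 ] [0.5121 0.0878 0.015 ] [0.6108 0.0859 0.015 ]
lens [0.5631 0.1613 0.08  ]
cell top [[0.5487 0.1193 0.1213]
 [0.5671 0.1189 0.1213]
 [0.5667 0.0872 0.1213]
 [0.5481 0.0875 0.1213]] [0.5576 0.1032 0.1213]
```

The base plate centre at x ≈ 0.562 and the lamp face at y = 0.164 confirm the gauge origin at about (0.562, 0.103), yaw -0.017. Final fine move.

servo_tool([
  {"grip": 0, "slide": [3, 2, -3], "rot": [0, 0, 0]},
  {"grip": 0, "slide": [1, 1, -3], "rot": [0, 0, 0]},
  {"grip": 0, "slide": [0, 0, 0], "rot": [0, 0, 0]},
  {"grip": 0, "slide": [0, 0, 0], "rot": [0, 0, 0]},
])

```text
time_s: 11.33
tcp_pos: [0.5608, 0.1034, 0.0972]
ee_rot: [3.138, -0.029, -0.006]
ft_force: [-0.2, -0.1, -0.9]
opening: 0.0231
```

```bash
python3 go.py .562 .103 .097 -.017
```

```text
t 11.33 tcp [0.5608 0.1034 0.0972] slide mm [ 1.2 -0.4 -0.2] rot [ 0.004 -0.004  0.002] F [-0.2 -0.1 -0.9] open 0.0231
```

servo_tool([
  {"grip": 0, "slide": [1, 0, 0], "rot": [0, 0, 0]},
  {"grip": 0, "slide": [0, 0, 0], "rot": [0, 0, 0]},
  {"grip": 0, "slide": [0, 0, 0], "rot": [0, 0, 0]},
  {"grip": 0, "slide": [0, 0, 0], "rot": [0, 0, 0]},
])

```text
time_s: 11.67
tcp_pos: [0.5617, 0.1031, 0.0973]
ee_rot: [3.137, -0.029, -0.007]
ft_force: [-0.1, -0.3, -2.0]
opening: 0.0231
```

```bash
python3 go.py .562 .103 .097 -.017; python3 - <<'E'
from bench import capture,get_obs
from h import *
c=capture('scene');crop(c,270,130,160,120,5,'pics/s10.png')
c=capture('wrist');crop(c,200,180,240,180,3.3,'pics/w10.png');print(np.abs(get_obs()['qvel']).max())
E
python3 go.py .562 .103 .097 -.017
```

```text
t 11.67 tcp [0.5617 0.1031 0.0973] slide mm [ 0.3 -0.1 -0.3] rot [ 0.004 -0.004  0.002] F [-0.1 -0.3 -2. ] open 0.0231
0.0023233750761923752
t 11.77 tcp [0.5616 0.1031 0.0972] slide mm [ 0.4 -0.1 -0.2] rot [ 0.004 -0.004  0.002] F [-0.3 -0.1 -1.2] open 0.0235
```

View pics/s10.png

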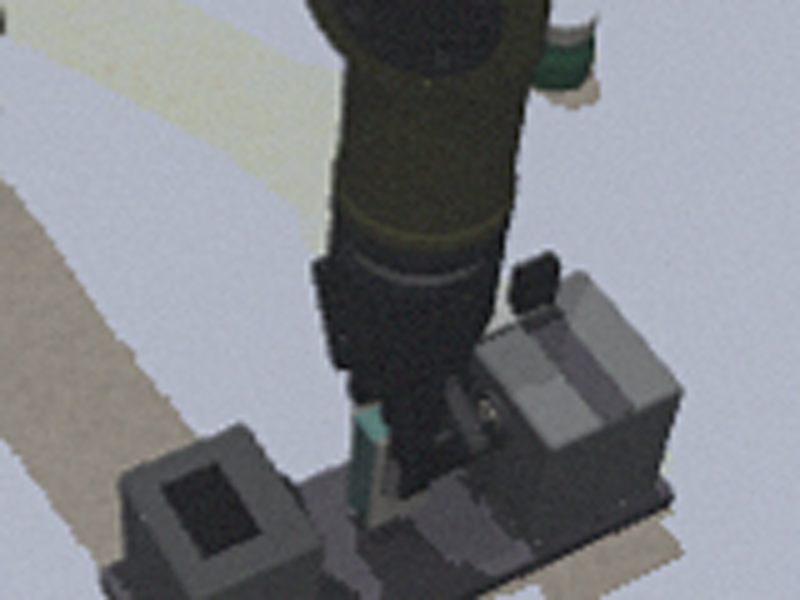

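View pics/w10.png

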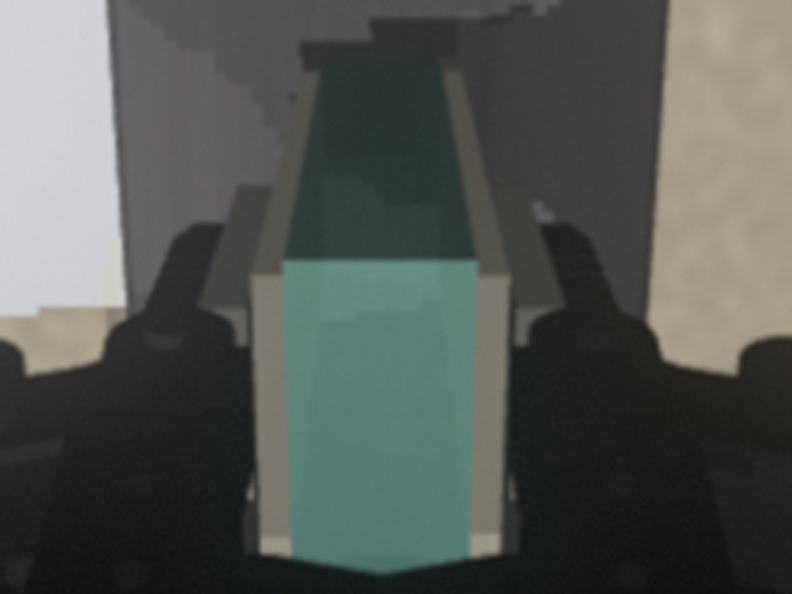

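The scene picture shows the cell upright in the gap (crop 368,460), clear of both houses, with the tab still at its open stop (535,280). The wrist picture shows the pads on the frosted plates only. The arm is at rest, so I'm handing in.

```bash
python3 -c "
from bench import close_job
print(close_job())"
```

```text
the job is handed in; nothing more can be done
None
```

I opened the shutter and left the tall cell held upright in the light path at hand-in. No verdict was reported, so what follows rests on my own checks.

- **Shutter:** I pulled it to its stop, where the wrist force rose to about 18 N. In the later pictures the tab stayed at the open end, about 35 mm open.
- **Grip:** The jaws hold the cell by its two frosted faces, with the opening reading about 23 mm. The last wrist picture showed the pads on the frosted plates only.
- **Position:** At 11.8 s the gripper was within about 0.5 mm and 0.006 rad of my target pose. That puts the cell's centre about 80 mm above the table, taking it as unslipped since the grasp.
- **Clearance:** The arm was at rest, the wrist force read only about 1–2 N, and the pictures showed the cell clear of both houses.
- **Uncertainty:** My estimates of the gauge position from different views agreed to about 2 mm and 0.01 rad, inside the tolerances.
- **Other objects:** I never touched the short cell, mug, jars or yellow look-alike. I did not re-measure their positions at the end.

While moving into the gap, the arm drifted about 18 mm towards the sensor. The cell stayed about 20 mm clear of the sensor house, and I corrected this before the final placing.

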